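Restock the tart boards, older tarts to the front

ROBOT

A 7-joint arm with a two-finger parallel gripper is mounted at the origin on the work surface. World frame = base frame: x ahead of the robot, y to its left, z up, the work surface at z = 0. Lengths are in m, angles in degrees, forces in N, time in s.
With the tool pointing down it reaches from about 0.425 to 0.875 m from the base axis. Payload 4.7 kg.
Tool frame: the origin (TCP) lies between the finger pads; the fingertips stand 14 mm ahead of it and the grasp point (between the pads) lies 5 mm behind it (env.tip_reach is the distance from the TCP to the fingertips, in m); z points along the fingers, y is the direction in which the jaws open and shut (so a half turn about z gives the same grasp; the last joint's range is limited). The gripper opens to 87 mm and grips with 3 to 60 N. Pads are 19 mm wide; open, the fingers measure 117 mm over their backs; the gripper's body (75 mm by 190 mm) begins 51 mm behind the grasp point.
Start: joints at [-69.952, 18.392, -4.016, 83.108, 1.295, 78.541, -3.26], TCP at [0.214, 0.614, 0.237] pointing down, gripper open.
Joint ranges: [-163.93, 163.93], [-17.29, 119.83], [-79.2, 71.16], [3.27, 140.29], [-89.18, 269.18], [5.43, 117.66], [-154.24, 154.24]. Speed limits (degrees/s): [147.25, 147.25, 180, 180, 180, 180, 180].

INTERFACE

Orientations are given as [roll, pitch, yaw] about the fixed x, y, z axes, in that order (R = Rz(yaw) Ry(pitch) Rx(roll)).
In Python, from cell import env gives the robot as it stands. The module is installed in compiled form; this text tells all that it offers.
- The arm moves only by the shell command python3 -m pendant 'ROWS' [FORCE]. ROWS is JSON, a list of rows, each an object of numbers: "rx", "ry", "rz": the turn, a rotation vector about the tool's x, y, z in degrees; "tx", "ty", "tz": the shift along the tool's x, y, z in mm; "jaw": the finger opening in mm, from 0 to 87. In form: [{"rx": .., "ry": .., "rz": .., "tx": .., "ty": .., "tz": .., "jaw": ..}, ...]. A call has 1 to 20 rows; each row shifts and turns the commanded pose from where the row before left it, along the tool's axes as they then stand; what a row does not reach is not made up. A row lasts 1/12 s, in which the tool goes at most 41.7 mm and 7.16 degrees, less where a joint would pass 70% of its speed; a pose out of reach is approached as far as the arm can. A call with a gripper value outside its range is refused whole. The fingers move at their own pace and stop on an object; FORCE is the grip in N (left out, the last holds). Time passes only in rows, so rows that do not move let the fingers close. It gives the time, the measured TCP pose, the force and the opening at its end, in the units of the state.
- env.get_obs(): the state, without advancing time (a new reading comes with each control period).
- env.read_camera(name): name is "scene" or "top"; returns a dict with "img" (384x512x3 uint8, red, green, blue), "range_z" (384x512 float32, m along the optical axis (not along the pixel's ray), 0 where there is no reading), "vertical_fov" (degrees; the focal length in pixels is half the picture's height over the tangent of half this angle, whatever the lens; pixels are square), "cx", "cy" (the principal point, pixels), "distortion" ([k1, k2, p1, p2, k3] as OpenCV has them; the pictures are not rectified), "world_to_cam" (4x4, takes a point from world to camera coordinates). Camera axes: x right, y up, looking along -z (the intrinsics and any distortion apply to the point x, -y, -z); pixel columns grow to the right and rows downward; lengths in m; the calibration is good to about 2 mm. A picture is of the moment at which its call begins.
- env.sign_off(): hands the job in, once; it reports no verdict.
The state is a dict: "time_s": time; "qpos": joint angles; "joint_velocities": joint speeds; "effort": joint torques, N m; "tool_pos": TCP position; "tool_rot": TCP orientation; "force": force on the tool from outside, world axes, zero at the start; "wrist_torque": the same for the moment, N m; "grip_width": finger opening in m.
Only numpy, scipy, OpenCV 4.12 (cv2) and the standard library are available. Lean on these libraries where they do the work, as an engineer would, in place of code of your own. Each camera call takes 0.05 s, during which the arm holds its last target.

TASK

Restock the two display boards so that the older tarts sell first: pull both older tarts (dark cups) forward onto the front places of their own boards, and only then take the fresh custard tart and the fresh chocolate tart (silver cups) from the baking sheet and set each on the back place behind the older one of its kind, custard on the yellow-tagged board and chocolate on the brown-tagged one. Centre each tart on its coloured disc, upright, setting it down rather than dropping it, and leave the berry tart, the pistachio tart and the sugar shaker where they are.

Things in the scene. Friction and masses are not known exactly. Their poses are not given: they have to be found in the camera images.
- custard_old: the older custard tart: yellow top with brown scorched spots, in a dark, nearly black cup. At the start it stands about the back place of the yellow-tagged board. round tart, 54 mm wide (straight-sided to grip) and 29 mm high overall, 70 to 120 g; origin at the centre of its underside, z up. It stands upright; its yaw means nothing. 
- chocolate_old: the older chocolate tart: dark brown top with three thin cream stripes, in a dark, nearly black cup. At the start it stands about the back place of the brown-tagged board. round tart, 54 mm wide (straight-sided to grip) and 29 mm high overall, 70 to 120 g; origin at the centre of its underside, z up. It stands upright; its yaw means nothing. 
- custard_fresh: the fresh custard tart: yellow top with brown scorched spots, in a silver cup, on the baking sheet at the start. round tart, 54 mm wide (straight-sided to grip) and 29 mm high overall, 70 to 120 g; origin at the centre of its underside, z up. It stands upright; its yaw means nothing. 
- chocolate_fresh: the fresh chocolate tart: dark brown top with three thin cream stripes, in a silver cup, on the baking sheet at the start. round tart, 54 mm wide (straight-sided to grip) and 29 mm high overall, 70 to 120 g; origin at the centre of its underside, z up. It stands upright; its yaw means nothing. 
- berry_tart: tart topped with red berries, in a silver cup, on the baking sheet; stays there. Same cup as the others, 36 mm high with the berries; origin at the centre of its underside.
- pistachio_tart: tart with a green top, in a silver cup, on the baking sheet; stays there. Same cup as the others, 33 mm high; origin at the centre of its underside.
- custard_board: the board for custard tarts: fixed grey board 190 x 110 mm, 10 mm thick; origin at centre of underside, on the table; x runs front to back, y across. Front end (-x, faces the robot within 20 deg) has an upright blank yellow tag 90 wide, 6 thick, top 33 mm above table, at x = -90. Two flush yellow discs, 64 mm across, mark the front place (x = -42 mm) and back place (x = +42 mm), y = 0.
- chocolate_board: the board for chocolate tarts: fixed grey board 190 x 110 mm, 10 mm thick; origin at centre of underside, on the table; x runs front to back, y across. Front end (-x, faces the robot within 20 deg) has an upright blank brown tag 90 wide, 6 thick, top 33 mm above table, at x = -90. Two flush dark brown discs, 64 mm across, mark the front place (x = -42 mm) and back place (x = +42 mm), y = 0.
- baking_sheet: fixed silver metal baking sheet 200 x 200 mm, its floor 4 mm above the table, with a lip 4 mm wide whose top is 6 mm above the table; origin at the centre of its underside, x and y along its sides. Four silver-cup tarts stand on it, two by two, at x and y = +/-47.5 mm (centres 95 mm apart); which is where varies.
- sugar_shaker: blue sugar shaker with a steel top, 62 mm wide, 70 mm high, loose, standing beyond the boards; origin at the centre of its underside; stays there.

How it is judged:
By the outcome, as a careful person would: the job done as asked, in the order asked, and still so for the second after the job is handed in, with the robot touching nothing.
It also fails if it takes over 96 s, if anything falls off the work surface, if the arm or the gripper's body presses on something with over 40 N, if the wrist force passes 120 N, or if a joint passes its speed limit or range.

## Working session

There is one attempt and no reset: what is moved stays moved. The work goes in short steps, Python scripts to look and compute and a shell command to move; the robot and the scene stay as the last step left them, time stands still between calls to the robot, and variables do not carry over. Pictures are saved under pics/ and viewed, and the job is handed in when it is done.

```bash
mkdir -p pics; python3 - <<'E'
from cell import env
import cv2
o=env.get_obs()
for k in o: print(k,o[k])
print(env.tip_reach)
for n in("scene","top"):
    c=env.read_camera(n)
    cv2.imwrite(f"pics/{n}0.png",cv2.resize(c["img"][:,:,::-1],(768,576),interpolation=cv2.INTER_CUBIC))
    print(n,c["vertical_fov"],c["cx"],c["cy"],c["distortion"],c["world_to_cam"].round(3).tolist())
E
```

```text
time_s 0.0
qpos [-69.95259779  18.43873837  -4.01651781  83.17381428   1.29582423
  78.54083325  -3.25865863]
joint_velocities [-0.02678916 -0.04954891 -0.06896471  0.01749627 -0.04816777  0.13253117
  0.09002296]
effort [-1.03012204e-03 -4.91288996e+01 -4.04271148e-01 -3.12518191e+01
 -6.39419211e-02  4.39458154e-02  2.20283305e-04]
tool_pos [0.21405705 0.61319224 0.2354748 ]
tool_rot [-1.79891906e+02  6.20524928e-03  1.60764771e+02]
force [ 0.35669932 -0.55704966  0.61643636]
wrist_torque [-0.01360292 -0.030776    0.02709008]
grip_width 0.08715979055914327
0.014
scene 49.691041730928255 258.52079366174763 197.6876935074321 [-0.0732449  0.         0.         0.         0.       ] [[-0.634, 0.773, -0.008, 0.393], [-0.653, -0.53, 0.54, 0.367], [0.413, 0.348, 0.841, -1.272], [0.0, 0.0, 0.0, 1.0]]
top 44.24074093932976 256.20469671501127 190.90265818060783 [-0.19294234  0.          0.          0.          0.        ] [[-0.009, -1.0, -0.022, 0.016], [0.985, -0.012, 0.174, -0.592], [-0.175, -0.02, 0.984, -0.986], [0.0, 0.0, 0.0, 1.0]]
```

View pics/scene0.png

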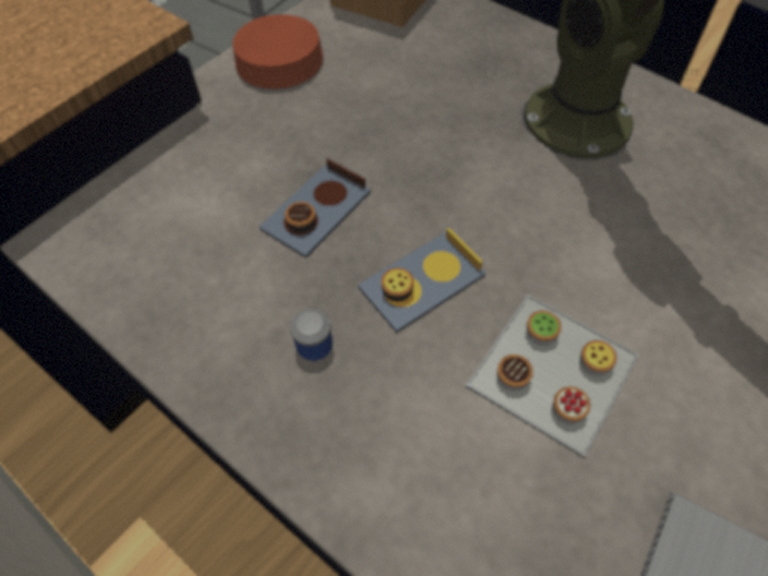

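View pics/top0.png

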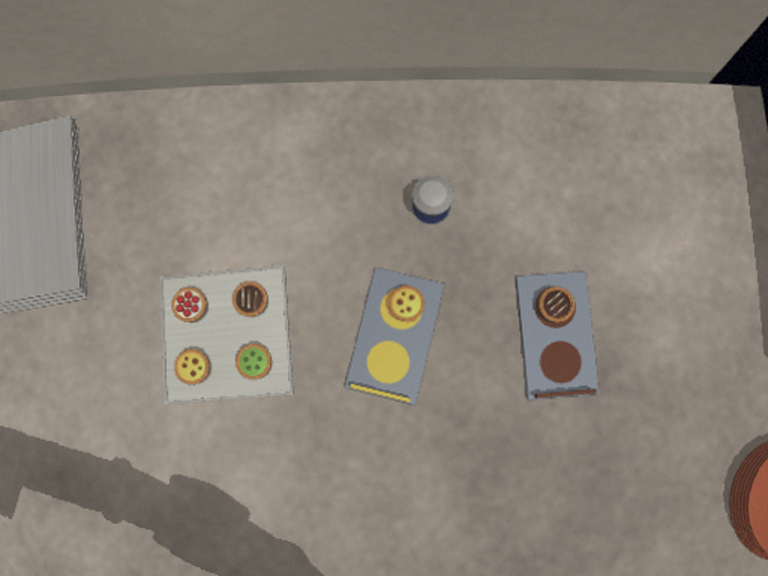

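The top view shows everything. The sheet spans about (162-292, 268-402): berry top left, chocolate top right, custard bottom left, pistachio bottom right. The custard board is at about (395,335) and the chocolate board at (557,335), each with its old tart near the back disc. I'll enlarge these.

```bash
cat > h.py <<'E'
from cell import env
import cv2, numpy as np
def cam(n="top"): return env.read_camera(n)
def K(c):
    f=192/np.tan(np.radians(c["vertical_fov"]/2)); return np.array([[f,0,c["cx"]],[0,f,c["cy"]],[0,0,1.]])
def p2w(c,uv,z):
    "pixels -> world on plane z"
    u=cv2.undistortPoints(np.array(uv,float).reshape(-1,1,2),K(c),np.array(c["distortion"],float)).reshape(-1,2)
    d=np.c_[u[:,0],-u[:,1],-np.ones(len(u))]
    W=np.array(c["world_to_cam"]);R=W[:3,:3];t=W[:3,3]
    o=-R.T@t; d=d@R
    s=(np.broadcast_to(z,len(u))-o[2])/d[:,2]
    return o+d*s[:,None]
def w2p(c,P):
    W=np.array(c["world_to_cam"]);p=np.atleast_2d(P)@W[:3,:3].T+W[:3,3]
    q=np.c_[p[:,0],-p[:,1],-p[:,2]]
    return cv2.projectPoints(q,np.zeros(3),np.zeros(3),K(c),np.array(c["distortion"],float))[0].reshape(-1,2)
def crop(c,x0,y0,w,h,s,fn):
    im=cv2.resize(c["img"][y0:y0+h,x0:x0+w,::-1],(w*s,h*s),interpolation=cv2.INTER_CUBIC)
    for i in range(0,w,10): cv2.line(im,(i*s,0),(i*s,5 if i%50 else 14),(0,0,255),1); cv2.putText(im,str(x0+i),(i*s,24),0,.35,(0,0,0),1) if i%20==0 else 0
    for i in range(0,h,10): cv2.line(im,(0,i*s),(5,i*s),(0,0,255),1); cv2.putText(im,str(y0+i),(8,i*s+4),0,.35,(0,0,0),1) if i%20==0 else 0
    cv2.imwrite(fn,im)
E
python3 - <<'E'
from h import *
c=cam()
crop(c,220,170,100,100,6,"pics/cb.png")
crop(c,330,170,100,100,6,"pics/kb.png")
crop(c,100,170,100,100,6,"pics/sh.png")
E
```

```text
(no output)
```

View pics/cb.png

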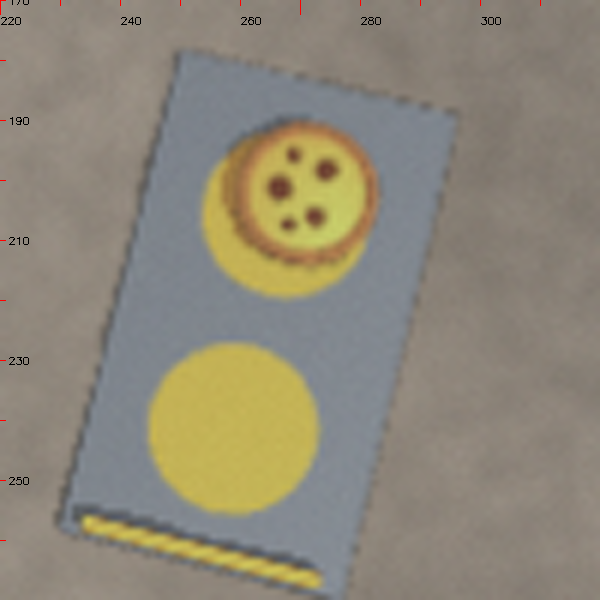

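View pics/kb.png

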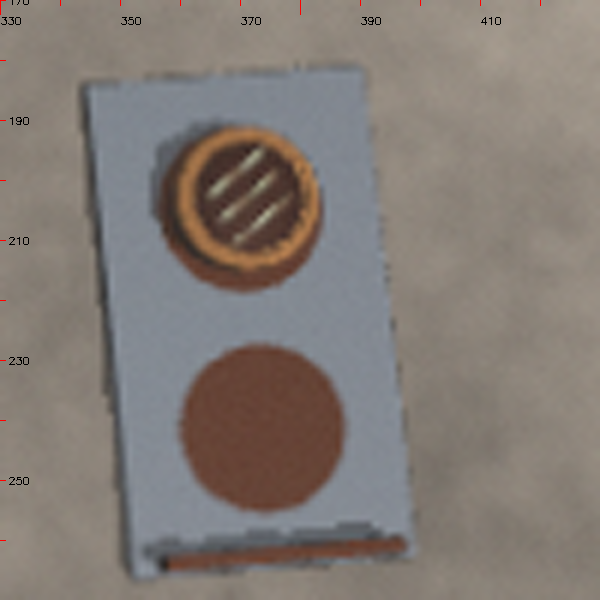

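View pics/sh.png

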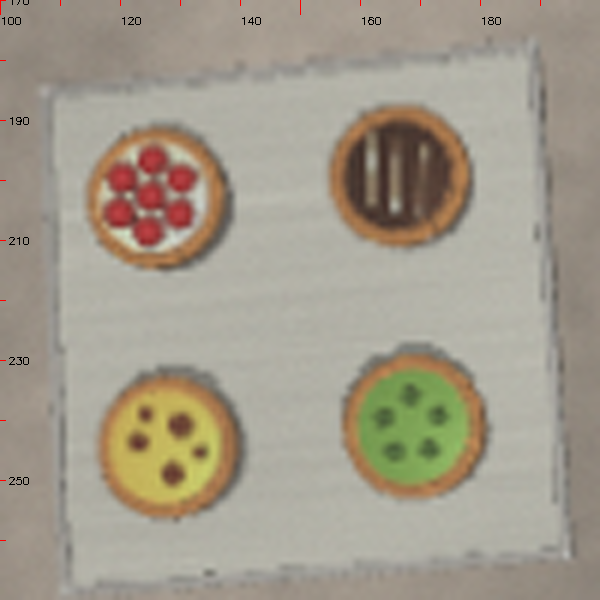

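```bash
cat > m.py <<'E'
from h import *
c=cam()
def P(x0,pts,z): return p2w(c,[((X+.5)/6-.5+x0,(Y+.5)/6-.5+170) for X,Y in pts],z)[:,:2]*1000
def board(n,x0,cor,front,old):
    C=P(x0,cor,.010)  # TL TR BL BR
    f=P(x0,[front],.010)[0]
    ctr=C.mean(0); e=(C[0]+C[1]-C[2]-C[3])/2; yaw=np.degrees(np.arctan2(e[1],e[0]))
    s=(C[0]+C[2]-C[1]-C[3])/2
    a=np.radians(yaw);d=np.array([np.cos(a),np.sin(a)])
    # combine
    fc=ctr-42*d
    print(n,"ctr",ctr.round(1),"len",np.linalg.norm(e).round(1),np.linalg.norm(s).round(1),"yaw",yaw.round(2),"yaw from width",(np.degrees(np.arctan2(s[1],s[0]))-90).round(2),"front disc",f.round(1),"pred",fc.round(1),"back pred",(ctr+42*d).round(1), (f+84*d).round(1))
    print("  old",P(x0,[old],.037).round(1))
board("custard",220,[(180,50),(458,115),(60,530),(345,598)],(234,429),(308,194))
board("choc",330,[(83,85),(362,67),(132,578),(413,556)],(262,428),(249,197))
for n,p in dict(custF=(168,447),chocF=(400,175),berry=(157,196),pist=(413,426)).items(): print(n,P(100,[p],.031).round(1))
print("shaker",p2w(c,[(288,127)],.07)*1000)
# depth check of tops
import numpy as np
W=np.array(c["world_to_cam"])
for u,v in [(270.9,201.9),(371,202.4),(127.6,244),(166.3,198.7),(259,241),(373,241),(150,222)]:
    d=float(np.median(c["range_z"][int(v)-2:int(v)+3,int(u)-2:int(u)+3]))
    lo=p2w(c,[(u,v)],0.)[0]; cp=W[:3,:3]@lo+W[:3,3]; o=-W[:3,:3].T@W[:3,3]; print((o+(lo-o)*d/-cp[2]).round(4))
E
python3 m.py
```

```text
custard ctr [525.5  -4.8] len 188.1 109.3 yaw -14.15 yaw from width -14.0 front disc [484.7   5.9] pred [484.7   5.5] back pred [566.2 -15. ] [566.1 -14.7]
  old [[569.4 -22.8]]
choc ctr [ 522.6 -250.9] len 188.4 109.0 yaw 3.36 yaw from width 3.0 front disc [ 481.  -254.1] pred [ 480.7 -253.4] back pred [ 564.5 -248.5] [ 564.9 -249.2]
  old [[ 565.3 -246.9]]
custF [[477.8 300.5]]
chocF [[580.2 213.6]]
berry [[573.1 307.9]]
pist [[485.6 206.7]]
shaker [[731.97963701 -62.79927784  70.        ]]
[ 0.5691 -0.0227  0.0391]
[ 0.565  -0.2461  0.0396]
[0.4778 0.2997 0.0336]
[0.58   0.213  0.0332]
[0.4847 0.0049 0.012 ]
[ 0.4808 -0.2534  0.0105]
[0.5306 0.2565 0.0042]
```

```bash
python3 - <<'E'
from h import *
c=cam("scene")
im=cv2.resize(c["img"][:,:,::-1],None,fx=4,fy=4,interpolation=cv2.INTER_CUBIC)
def circ(x,y,z,r):
    a=np.radians(np.arange(0,360,5)); q=w2p(c,np.c_[x+r*np.cos(a),y+r*np.sin(a),0*a+z])
    cv2.polylines(im,[np.int32(((q+.5)*4-.5)*16)],True,(255,0,255),1,cv2.LINE_AA,4)
for x,y in[(.4847,.0057),(.4809,-.2538),(.5662,-.0149),(.5647,-.2489)]: circ(x,y,.01,.032)
for x,y,z in[(.5694,-.0228,.037),(.5653,-.2469,.037),(.4778,.3005,.031),(.5802,.2136,.031)]: circ(x,y,z,.027)
im1=im[400:900,650:1350]; im2=im[750:1250,1200:1750]
cv2.imwrite("pics/s1.png",im1);cv2.imwrite("pics/s2.png",im2)
E
```

```text
(no output)
```

View pics/s1.png

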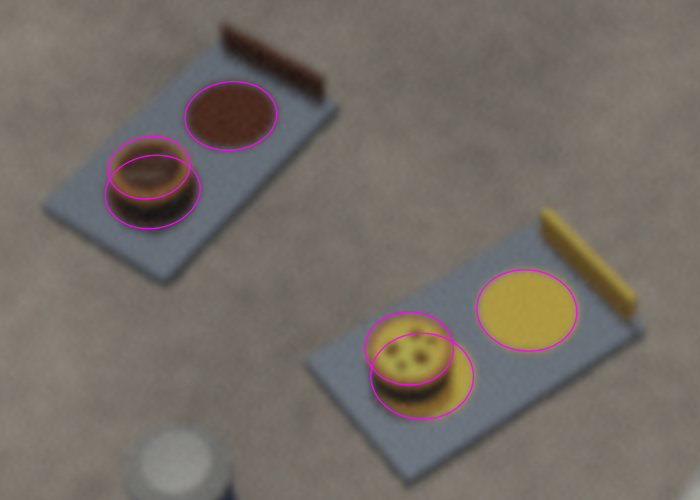

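View pics/s2.png

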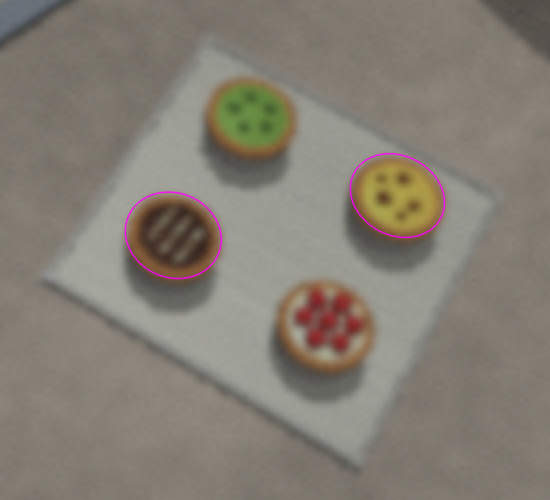

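```bash
cat > go.py <<'E'
import sys,numpy as np
from cell import env
from scipy.spatial.transform import Rotation as R
# args x y z(mm) yaw(deg)
x,y,z,yaw=map(float,sys.argv[1:5])
o=env.get_obs(); p=np.array(o["tool_pos"])*1000
Rt=R.from_euler("xyz",o["tool_rot"],degrees=True); Rg=R.from_euler("xyz",[180,0,yaw],degrees=True)
print("t",round(o["time_s"],2),"pos",p.round(1),"rot",np.round(o["tool_rot"],2),"grip",round(o["grip_width"]*1000,1),"F",np.round(o["force"],1))
print("shift in current tool axes",Rt.inv().apply(np.array([x,y,z])-p).round(1),"in goal axes",Rg.inv().apply(np.array([x,y,z])-p).round(1))
print("rotvec",(Rt.inv()*Rg).as_rotvec(degrees=True).round(2))
E
python3 go.py 569.4 -22.8 120 165.9
```

```text
t 0.25 pos [214.2 613.5 236.1] rot [-179.95    0.    160.76] grip 87.1 F [-0.3 -0.1 -0. ]
shift in current tool axes [-545.1 -483.6  116.5] in goal axes [-499.6 -530.6  116.1]
rotvec [-0.05  0.   -5.14]
```

```bash
python3 -m pendant '[{"rz":-5.1,"jaw":87},{"tx":-13,"ty":-14},{"tx":-26,"ty":-28,"tz":4},{"tx":-26,"ty":-28,"tz":4},{"tx":-26,"ty":-28,"tz":4},{"tx":-26,"ty":-28,"tz":4},{"tx":-26,"ty":-28,"tz":4},{"tx":-26,"ty":-28,"tz":4},{"tx":-26,"ty":-28,"tz":4},{"tx":-26,"ty":-28,"tz":4},{"tx":-26,"ty":-28,"tz":4},{"tx":-26,"ty":-28,"tz":4},{"tx":-26,"ty":-28,"tz":4},{"tx":-26,"ty":-28,"tz":4},{"tx":-26,"ty":-28,"tz":4},{"tx":-26,"ty":-28,"tz":4},{"tx":-26,"ty":-28,"tz":4},{"tx":-26,"ty":-28,"tz":4},{"tx":-26,"ty":-28,"tz":4},{"tx":-20,"ty":-22,"tz":4}]' 20; python3 go.py 569.4 -22.8 90 165.9
```

```text
t 0.25 pos [214.2 613.5 236.1] rot [-179.95    0.    160.76] grip 87.1 F [-0.3 -0.1 -0. ]
shift in current tool axes [-545.1 -483.5  146.5] in goal axes [-499.6 -530.6  146.1]
rotvec [-0.05  0.   -5.14]invalid input at $[0]: expected keys rx, ry, rz, tx, ty, tz, jaw
```

```bash
python3 -m pendant '[{"rx":0,"ry":0,"rz":-5.1,"tx":0,"ty":0,"tz":0,"jaw":87},{"rx":0,"ry":0,"rz":0,"tx":-13,"ty":-14,"tz":0,"jaw":87},{"rx":0,"ry":0,"rz":0,"tx":-26,"ty":-28,"tz":4,"jaw":87},{"rx":0,"ry":0,"rz":0,"tx":-26,"ty":-28,"tz":4,"jaw":87},{"rx":0,"ry":0,"rz":0,"tx":-26,"ty":-28,"tz":4,"jaw":87},{"rx":0,"ry":0,"rz":0,"tx":-26,"ty":-28,"tz":4,"jaw":87},{"rx":0,"ry":0,"rz":0,"tx":-26,"ty":-28,"tz":4,"jaw":87},{"rx":0,"ry":0,"rz":0,"tx":-26,"ty":-28,"tz":4,"jaw":87},{"rx":0,"ry":0,"rz":0,"tx":-26,"ty":-28,"tz":4,"jaw":87},{"rx":0,"ry":0,"rz":0,"tx":-26,"ty":-28,"tz":4,"jaw":87},{"rx":0,"ry":0,"rz":0,"tx":-26,"ty":-28,"tz":4,"jaw":87},{"rx":0,"ry":0,"rz":0,"tx":-26,"ty":-28,"tz":4,"jaw":87},{"rx":0,"ry":0,"rz":0,"tx":-26,"ty":-28,"tz":4,"jaw":87},{"rx":0,"ry":0,"rz":0,"tx":-26,"ty":-28,"tz":4,"jaw":87},{"rx":0,"ry":0,"rz":0,"tx":-26,"ty":-28,"tz":4,"jaw":87},{"rx":0,"ry":0,"rz":0,"tx":-26,"ty":-28,"tz":4,"jaw":87},{"rx":0,"ry":0,"rz":0,"tx":-26,"ty":-28,"tz":4,"jaw":87},{"rx":0,"ry":0,"rz":0,"tx":-26,"ty":-28,"tz":4,"jaw":87},{"rx":0,"ry":0,"rz":0,"tx":-26,"ty":-28,"tz":4,"jaw":87},{"rx":0,"ry":0,"rz":0,"tx":-20,"ty":-22,"tz":4,"jaw":87}]' 20; python3 go.py 569.4 -22.8 90 165.9
```

```text
time_s: 1.92
tool_pos: [0.5508, -0.0022, 0.1647]
tool_rot: [-180.0, 0.1, 165.7]
force: [0.2, 0.1, -0.7]
grip_width: 0.0872
t 1.92 pos [550.8  -2.2 164.7] rot [-1.7997e+02  8.0000e-02  1.6574e+02] grip 87.2 F [ 0.2  0.1 -0.7]
shift in current tool axes [-23.  -15.4  74.7] in goal axes [-23.1 -15.5  74.7]
rotvec [-0.03  0.08 -0.16]
```

```bash
python3 -m pendant '[{"rx":0,"ry":0,"rz":0,"tx":-14,"ty":-11,"tz":15,"jaw":87},{"rx":0,"ry":0,"rz":0,"tx":-10,"ty":-7,"tz":20,"jaw":87},{"rx":0,"ry":0,"rz":0,"tx":0,"ty":0,"tz":20,"jaw":87},{"rx":0,"ry":0,"rz":0,"tx":0,"ty":0,"tz":15,"jaw":87},{"rx":0,"ry":0,"rz":0,"tx":0,"ty":0,"tz":5,"jaw":87},{"rx":0,"ry":0,"rz":0,"tx":0,"ty":0,"tz":0,"jaw":87},{"rx":0,"ry":0,"rz":0,"tx":0,"ty":0,"tz":0,"jaw":87}]' 20; python3 go.py 569.4 -22.8 28 165.9
```

```text
time_s: 2.5
tool_pos: [0.5689, -0.022, 0.09]
tool_rot: [180.0, 0.0, 165.9]
force: [0.3, -0.3, 1.1]
grip_width: 0.0872
t 2.5 pos [568.9 -22.   90. ] rot [1.7999e+02 2.0000e-02 1.6588e+02] grip 87.2 F [ 0.3 -0.3  1.1]
shift in current tool axes [-0.7 -0.7 62. ] in goal axes [-0.7 -0.7 62. ]
rotvec [ 0.01  0.02 -0.02]
```

```bash
python3 -m pendant '[{"rx":0,"ry":0,"rz":0,"tx":-0.7,"ty":-0.7,"tz":20,"jaw":87},{"rx":0,"ry":0,"rz":0,"tx":0,"ty":0,"tz":20,"jaw":87},{"rx":0,"ry":0,"rz":0,"tx":0,"ty":0,"tz":14,"jaw":87},{"rx":0,"ry":0,"rz":0,"tx":0,"ty":0,"tz":8,"jaw":87},{"rx":0,"ry":0,"rz":0,"tx":0,"ty":0,"tz":0,"jaw":75},{"rx":0,"ry":0,"rz":0,"tx":0,"ty":0,"tz":0,"jaw":65},{"rx":0,"ry":0,"rz":0,"tx":0,"ty":0,"tz":0,"jaw":58},{"rx":0,"ry":0,"rz":0,"tx":0,"ty":0,"tz":0,"jaw":52},{"rx":0,"ry":0,"rz":0,"tx":0,"ty":0,"tz":0,"jaw":45},{"rx":0,"ry":0,"rz":0,"tx":0,"ty":0,"tz":0,"jaw":45},{"rx":0,"ry":0,"rz":0,"tx":0,"ty":0,"tz":0,"jaw":45}]' 15; python3 go.py 569.4 -22.8 58 165.9
```

```text
time_s: 3.42
tool_pos: [0.5697, -0.0228, 0.0283]
tool_rot: [180.0, 0.1, 165.9]
force: [-1.0, -0.2, 2.9]
grip_width: 0.0535
t 3.42 pos [569.7 -22.8  28.3] rot [1.7996e+02 6.0000e-02 1.6586e+02] grip 53.5 F [-1.  -0.2  2.9]
shift in current tool axes [  0.2  -0.1 -29.7] in goal axes [  0.3  -0.1 -29.7]
rotvec [ 0.04  0.06 -0.04]
```

```bash
python3 -m pendant '[{"rx":0,"ry":0,"rz":0,"tx":0,"ty":0,"tz":-5,"jaw":45},{"rx":0,"ry":0,"rz":0,"tx":0,"ty":0,"tz":-12,"jaw":45},{"rx":0,"ry":0,"rz":0,"tx":0,"ty":0,"tz":-13,"jaw":45},{"rx":0,"ry":0,"rz":0,"tx":0,"ty":0,"tz":0,"jaw":45}]' 15; python3 go.py 484.7 5.7 58 165.9
```

```text
time_s: 3.75
tool_pos: [0.5714, -0.0232, 0.061]
tool_rot: [179.9, 0.3, 165.8]
force: [2.1, -0.3, -0.4]
grip_width: 0.0534
t 3.75 pos [571.4 -23.2  61. ] rot [179.9    0.29 165.85] grip 53.4 F [ 2.1 -0.3 -0.4]
shift in current tool axes [91.2  6.8  2.5] in goal axes [91.2  6.9  3. ]
rotvec [ 0.1   0.29 -0.05]
```

```bash
python3 -m pendant '[{"rx":0,"ry":0,"rz":0,"tx":10,"ty":1,"tz":0,"jaw":45},{"rx":0,"ry":0,"rz":0,"tx":20,"ty":2,"tz":0,"jaw":45},{"rx":0,"ry":0,"rz":0,"tx":20,"ty":2,"tz":0,"jaw":45},{"rx":0,"ry":0,"rz":0,"tx":20,"ty":2,"tz":0,"jaw":45},{"rx":0,"ry":0,"rz":0,"tx":14,"ty":0,"tz":0,"jaw":45},{"rx":0,"ry":0,"rz":0,"tx":5,"ty":0,"tz":0,"jaw":45},{"rx":0,"ry":0,"rz":0,"tx":0,"ty":0,"tz":0,"jaw":45},{"rx":0,"ry":0,"rz":0,"tx":0,"ty":0,"tz":0,"jaw":45},{"rx":0,"ry":0,"rz":0,"tx":0,"ty":0,"tz":0,"jaw":45},{"rx":0,"ry":0,"rz":0,"tx":0,"ty":0,"tz":0,"jaw":45}]' 15; python3 go.py 484.7 5.7 28.5 165.9
python3 - <<'E'
from h import *
crop(cam(),220,170,100,100,6,"pics/cb2.png")
E
```

```text
time_s: 4.58
tool_pos: [0.4854, 0.0052, 0.0577]
tool_rot: [-180.0, 0.0, 165.8]
force: [0.2, -0.2, -0.8]
grip_width: 0.0536
t 4.58 pos [485.4   5.2  57.7] rot [-1.7999e+02  5.0000e-02  1.6583e+02] grip 53.6 F [ 0.2 -0.2 -0.8]
shift in current tool axes [ 0.9  0.3 29.2] in goal axes [ 0.8  0.3 29.2]
rotvec [-0.01  0.05 -0.07]
```

View pics/cb2.png

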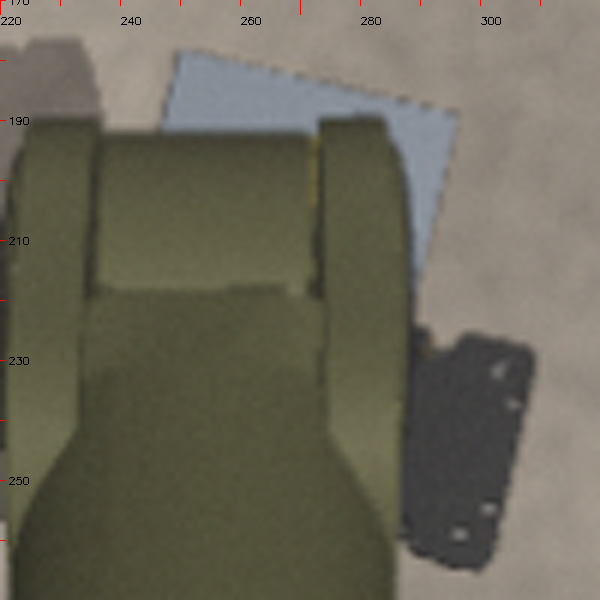

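The arm covers the board in the top view (about 222-290 px). The grip width says the tart is still held, so I'm lowering it gently and checking the force.

```bash
python3 -m pendant '[{"rx":0,"ry":0,"rz":0,"tx":0.8,"ty":0.3,"tz":10,"jaw":45},{"rx":0,"ry":0,"rz":0,"tx":0,"ty":0,"tz":10,"jaw":45},{"rx":0,"ry":0,"rz":0,"tx":0,"ty":0,"tz":5,"jaw":45},{"rx":0,"ry":0,"rz":0,"tx":0,"ty":0,"tz":2,"jaw":45},{"rx":0,"ry":0,"rz":0,"tx":0,"ty":0,"tz":1.5,"jaw":45},{"rx":0,"ry":0,"rz":0,"tx":0,"ty":0,"tz":0.5,"jaw":45},{"rx":0,"ry":0,"rz":0,"tx":0,"ty":0,"tz":0,"jaw":45},{"rx":0,"ry":0,"rz":0,"tx":0,"ty":0,"tz":0,"jaw":45},{"rx":0,"ry":0,"rz":0,"tx":0,"ty":0,"tz":0,"jaw":45}]' 15; python3 go.py 484.7 5.7 28.3 165.9
```

```text
time_s: 5.38
tool_pos: [0.4842, 0.0061, 0.0288]
tool_rot: [180.0, 0.0, 165.9]
force: [-0.2, -0.7, -1.0]
grip_width: 0.054
t 5.38 pos [484.2   6.1  28.8] rot [1.7998e+02 4.0000e-02 1.6586e+02] grip 54.0 F [-0.2 -0.7 -1. ]
shift in current tool axes [-0.6 -0.3  0.5] in goal axes [-0.6 -0.3  0.5]
rotvec [ 0.02  0.04 -0.04]
```

```bash
python3 -m pendant '[{"rx":0,"ry":0,"rz":0,"tx":0,"ty":0,"tz":0.5,"jaw":45},{"rx":0,"ry":0,"rz":0,"tx":0,"ty":0,"tz":0.5,"jaw":45},{"rx":0,"ry":0,"rz":0,"tx":0,"ty":0,"tz":0,"jaw":45},{"rx":0,"ry":0,"rz":0,"tx":0,"ty":0,"tz":0,"jaw":45}]' 15; python3 go.py 484.7 5.7 28.3 165.9
```

```text
time_s: 5.72
tool_pos: [0.4842, 0.0061, 0.0282]
tool_rot: [180.0, 0.0, 165.9]
force: [-1.5, -0.4, 5.7]
grip_width: 0.054
t 5.72 pos [484.2   6.1  28.2] rot [1.7997e+02 2.0000e-02 1.6586e+02] grip 54.0 F [-1.5 -0.4  5.7]
shift in current tool axes [-0.6 -0.3 -0.1] in goal axes [-0.6 -0.3 -0.1]
rotvec [ 0.03  0.02 -0.04]
```

Contact: about 6 N upward. I'll release slowly, rise, and move toward the chocolate board.

```bash
python3 -m pendant '[{"rx":0,"ry":0,"rz":0,"tx":0,"ty":0,"tz":0,"jaw":56},{"rx":0,"ry":0,"rz":0,"tx":0,"ty":0,"tz":0,"jaw":65},{"rx":0,"ry":0,"rz":0,"tx":0,"ty":0,"tz":0,"jaw":78},{"rx":0,"ry":0,"rz":0,"tx":0,"ty":0,"tz":0,"jaw":78},{"rx":0,"ry":0,"rz":0,"tx":0,"ty":0,"tz":-10,"jaw":78},{"rx":0,"ry":0,"rz":0,"tx":0,"ty":0,"tz":-25,"jaw":87},{"rx":0,"ry":0,"rz":0,"tx":0,"ty":0,"tz":-35,"jaw":87},{"rx":0,"ry":0,"rz":0,"tx":0,"ty":0,"tz":-20,"jaw":87},{"rx":0,"ry":0,"rz":0,"tx":0,"ty":0,"tz":0,"jaw":87},{"rx":0,"ry":0,"rz":0,"tx":0,"ty":0,"tz":0,"jaw":87}]' 15; python3 go.py 565.3 -246.9 90 183.2
```

```text
time_s: 6.55
tool_pos: [0.485, 0.0062, 0.1193]
tool_rot: [179.9, 0.2, 165.9]
force: [-0.5, -0.4, -0.2]
grip_width: 0.0861
t 6.55 pos [485.    6.2 119.3] rot [179.88   0.18 165.86] grip 86.1 F [-0.5 -0.4 -0.2]
shift in current tool axes [-139.6 -225.9   29.3] in goal axes [ -66.1 -257.2   29.3]
rotvec [  0.09   0.2  -17.34]
```

```bash
python3 -m pendant '[{"rx":0,"ry":0,"rz":-5.8,"tx":0,"ty":0,"tz":0,"jaw":87},{"rx":0,"ry":0,"rz":-5.8,"tx":0,"ty":0,"tz":0,"jaw":87},{"rx":0,"ry":0,"rz":-5.7,"tx":0,"ty":0,"tz":0,"jaw":87},{"rx":0,"ry":0,"rz":0,"tx":-5,"ty":-17,"tz":0,"jaw":87},{"rx":0,"ry":0,"rz":0,"tx":-8,"ty":-30,"tz":0,"jaw":87},{"rx":0,"ry":0,"rz":0,"tx":-8,"ty":-30,"tz":0,"jaw":87},{"rx":0,"ry":0,"rz":0,"tx":-8,"ty":-30,"tz":0,"jaw":87},{"rx":0,"ry":0,"rz":0,"tx":-8,"ty":-30,"tz":0,"jaw":87},{"rx":0,"ry":0,"rz":0,"tx":-8,"ty":-30,"tz":0,"jaw":87},{"rx":0,"ry":0,"rz":0,"tx":-8,"ty":-30,"tz":0,"jaw":87},{"rx":0,"ry":0,"rz":0,"tx":-8,"ty":-30,"tz":5,"jaw":87},{"rx":0,"ry":0,"rz":0,"tx":-5,"ty":-20,"tz":14,"jaw":87},{"rx":0,"ry":0,"rz":0,"tx":0,"ty":-10,"tz":10,"jaw":87},{"rx":0,"ry":0,"rz":0,"tx":0,"ty":0,"tz":0,"jaw":87},{"rx":0,"ry":0,"rz":0,"tx":0,"ty":0,"tz":0,"jaw":87},{"rx":0,"ry":0,"rz":0,"tx":0,"ty":0,"tz":0,"jaw":87}]' 15; python3 go.py 565.3 -246.9 28 183.2
python3 - <<'E'
from h import *
crop(cam(),220,170,100,100,6,"pics/cb3.png")
E
```

```text
time_s: 7.88
tool_pos: [0.5637, -0.2449, 0.0882]
tool_rot: [179.9, -0.1, -176.8]
force: [-0.5, 0.4, -0.2]
grip_width: 0.0868
t 7.88 pos [ 563.7 -244.9   88.2] rot [ 1.7990e+02 -5.0000e-02 -1.7675e+02] grip 86.8 F [-0.5  0.4 -0.2]
shift in current tool axes [-1.5 -2.2 60.2] in goal axes [-1.5 -2.1 60.2]
rotvec [ 0.1  -0.05  0.05]
```

View pics/cb3.png

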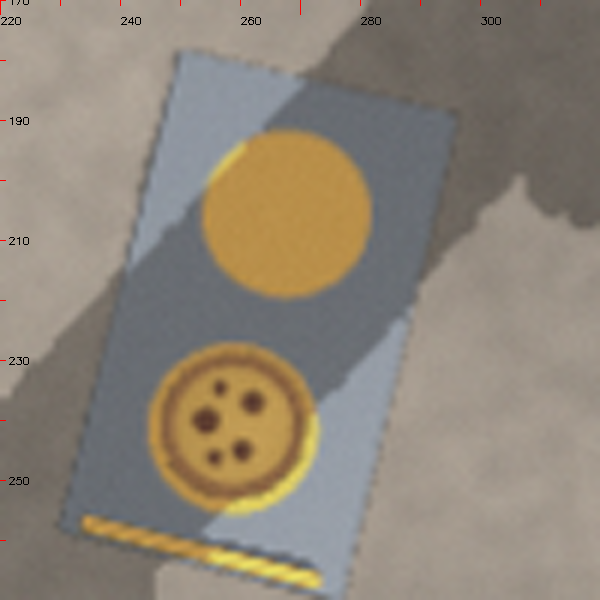

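```bash
cat > chk.py <<'E'
import sys
from h import *
# x0 y0 fn then triples x,y,z,r drawn
c=cam(); x0,y0=int(sys.argv[1]),int(sys.argv[2])
s=7
im=cv2.resize(c["img"][y0:y0+80,x0:x0+80,::-1],None,fx=s,fy=s,interpolation=cv2.INTER_CUBIC)
for a in sys.argv[4:]:
    x,y,z,r=[float(v)/1000 for v in a.split(",")]
    t=np.radians(np.arange(0,360,5)); q=w2p(c,np.c_[x+r*np.cos(t),y+r*np.sin(t),0*t+z])-[x0,y0]
    cv2.polylines(im,[np.int32(((q+.5)*s-.5)*16)],True,(255,0,255),1,cv2.LINE_AA,4)
cv2.imwrite(sys.argv[3],im)
E
python3 chk.py 225 185 pics/c4.png 484.7,5.8,37,27 484.7,5.8,10,32 566.2,-14.9,10,32
```

```text
(no output)
```

View pics/c4.png

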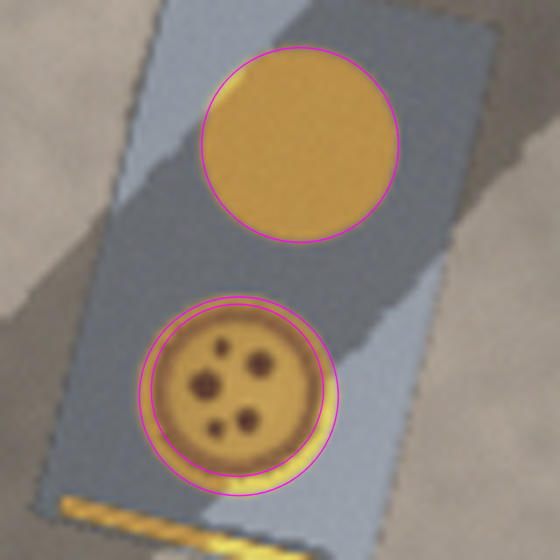

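```bash
python3 -m pendant '[{"rx":0,"ry":0,"rz":0,"tx":-1.5,"ty":-2.1,"tz":10,"jaw":87},{"rx":0,"ry":0,"rz":0,"tx":0,"ty":0,"tz":20,"jaw":87},{"rx":0,"ry":0,"rz":0,"tx":0,"ty":0,"tz":20,"jaw":87},{"rx":0,"ry":0,"rz":0,"tx":0,"ty":0,"tz":10,"jaw":87},{"rx":0,"ry":0,"rz":0,"tx":0,"ty":0,"tz":0,"jaw":75},{"rx":0,"ry":0,"rz":0,"tx":0,"ty":0,"tz":0,"jaw":65},{"rx":0,"ry":0,"rz":0,"tx":0,"ty":0,"tz":0,"jaw":58},{"rx":0,"ry":0,"rz":0,"tx":0,"ty":0,"tz":0,"jaw":52},{"rx":0,"ry":0,"rz":0,"tx":0,"ty":0,"tz":0,"jaw":45},{"rx":0,"ry":0,"rz":0,"tx":0,"ty":0,"tz":0,"jaw":45},{"rx":0,"ry":0,"rz":0,"tx":0,"ty":0,"tz":0,"jaw":45}]' 15; python3 go.py 480.9 -253.8 58 183.2
```

```text
time_s: 8.9
tool_pos: [0.5662, -0.2486, 0.0294]
tool_rot: [180.0, 0.1, -176.8]
force: [-1.0, 2.4, 3.0]
grip_width: 0.0535
t 8.9 pos [ 566.2 -248.6   29.4] rot [ 1.7997e+02  8.0000e-02 -1.7683e+02] grip 53.5 F [-1.   2.4  3. ]
shift in current tool axes [ 85.4  -0.5 -28.7] in goal axes [ 85.4  -0.4 -28.6]
rotvec [ 0.03  0.08 -0.03]
```

The overlay shows the old custard tart centred on its front disc (rim centred near crop pixel 238,390) to within about 1 mm. The chocolate tart is gripped at 53.5 mm, so I'm lifting it and moving it forward.

```bash
python3 -m pendant '[{"rx":0,"ry":0,"rz":0,"tx":0,"ty":0,"tz":-5,"jaw":45},{"rx":0,"ry":0,"rz":0,"tx":0,"ty":0,"tz":-12,"jaw":45},{"rx":0,"ry":0,"rz":0,"tx":0,"ty":0,"tz":-13,"jaw":45},{"rx":0,"ry":0,"rz":0,"tx":5,"ty":0,"tz":0,"jaw":45},{"rx":0,"ry":0,"rz":0,"tx":20,"ty":0,"tz":0,"jaw":45},{"rx":0,"ry":0,"rz":0,"tx":20,"ty":0,"tz":0,"jaw":45},{"rx":0,"ry":0,"rz":0,"tx":20,"ty":0,"tz":0,"jaw":45},{"rx":0,"ry":0,"rz":0,"tx":14,"ty":0,"tz":0,"jaw":45},{"rx":0,"ry":0,"rz":0,"tx":5,"ty":0,"tz":0,"jaw":45},{"rx":0,"ry":0,"rz":0,"tx":0,"ty":0,"tz":0,"jaw":45},{"rx":0,"ry":0,"rz":0,"tx":0,"ty":0,"tz":0,"jaw":45},{"rx":0,"ry":0,"rz":0,"tx":0,"ty":0,"tz":0,"jaw":45},{"rx":0,"ry":0,"rz":0,"tx":0,"ty":0,"tz":0,"jaw":45}]' 15; python3 go.py 481.4 -253.8 29.5 183.2
python3 - <<'E'
from h import *
crop(cam("scene"),160,90,110,90,7,"pics/s5.png")
E
```

```text
time_s: 9.98
tool_pos: [0.4828, -0.2534, 0.0587]
tool_rot: [-180.0, 0.0, -176.8]
force: [0.2, 0.2, -0.6]
grip_width: 0.0536
t 9.98 pos [ 482.8 -253.4   58.7] rot [-1.7997e+02  4.0000e-02 -1.7677e+02] grip 53.6 F [ 0.2  0.2 -0.6]
shift in current tool axes [ 1.4 -0.3 29.2] in goal axes [ 1.4 -0.3 29.2]
rotvec [-0.03  0.04  0.03]
```

View pics/s5.png

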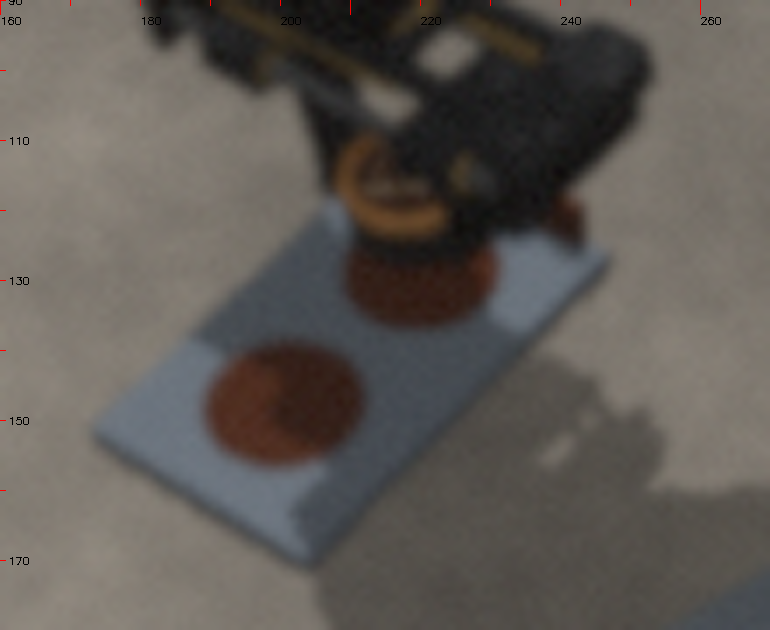

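The chocolate tart hangs upright in the jaws above the front disc (around 215,118). Lowering it.

```bash
python3 -m pendant '[{"rx":0,"ry":0,"rz":0,"tx":1.4,"ty":-0.3,"tz":10,"jaw":45},{"rx":0,"ry":0,"rz":0,"tx":0,"ty":0,"tz":10,"jaw":45},{"rx":0,"ry":0,"rz":0,"tx":0,"ty":0,"tz":5,"jaw":45},{"rx":0,"ry":0,"rz":0,"tx":0,"ty":0,"tz":2,"jaw":45},{"rx":0,"ry":0,"rz":0,"tx":0,"ty":0,"tz":1,"jaw":45},{"rx":0,"ry":0,"rz":0,"tx":0,"ty":0,"tz":0.7,"jaw":45},{"rx":0,"ry":0,"rz":0,"tx":0,"ty":0,"tz":0.7,"jaw":45},{"rx":0,"ry":0,"rz":0,"tx":0,"ty":0,"tz":0,"jaw":45},{"rx":0,"ry":0,"rz":0,"tx":0,"ty":0,"tz":0,"jaw":45},{"rx":0,"ry":0,"rz":0,"tx":0,"ty":0,"tz":0,"jaw":45}]' 15; python3 go.py 481.4 -253.8 29 183.2
```

```text
time_s: 10.87
tool_pos: [0.4806, -0.2541, 0.0294]
tool_rot: [-180.0, 0.1, -176.8]
force: [-0.0, 0.1, -0.6]
grip_width: 0.0535
t 10.87 pos [ 480.6 -254.1   29.4] rot [-1.7999e+02  5.0000e-02 -1.7684e+02] grip 53.5 F [-0.   0.1 -0.6]
shift in current tool axes [-0.8  0.2  0.4] in goal axes [-0.8  0.2  0.4]
rotvec [-0.01  0.05 -0.04]
```

```bash
python3 -m pendant '[{"rx":0,"ry":0,"rz":0,"tx":0,"ty":0,"tz":0.5,"jaw":45},{"rx":0,"ry":0,"rz":0,"tx":0,"ty":0,"tz":0.5,"jaw":45},{"rx":0,"ry":0,"rz":0,"tx":0,"ty":0,"tz":0,"jaw":45},{"rx":0,"ry":0,"rz":0,"tx":0,"ty":0,"tz":0,"jaw":45}]' 15; python3 go.py 481.4 -253.8 29 183.2
```

```text
time_s: 11.2
tool_pos: [0.4806, -0.2541, 0.0294]
tool_rot: [180.0, 0.0, -176.8]
force: [-2.5, 1.3, 8.3]
grip_width: 0.0537
t 11.2 pos [ 480.6 -254.1   29.4] rot [ 1.7997e+02  5.0000e-02 -1.7685e+02] grip 53.7 F [-2.5  1.3  8.3]
shift in current tool axes [-0.8  0.3  0.4] in goal axes [-0.8  0.3  0.4]
rotvec [ 0.03  0.05 -0.05]
```

```bash
python3 -m pendant '[{"rx":0,"ry":0,"rz":0,"tx":0,"ty":0,"tz":0,"jaw":56},{"rx":0,"ry":0,"rz":0,"tx":0,"ty":0,"tz":0,"jaw":65},{"rx":0,"ry":0,"rz":0,"tx":0,"ty":0,"tz":0,"jaw":76},{"rx":0,"ry":0,"rz":0,"tx":0,"ty":0,"tz":0,"jaw":76},{"rx":0,"ry":0,"rz":0,"tx":0,"ty":0,"tz":-10,"jaw":76},{"rx":0,"ry":0,"rz":0,"tx":0,"ty":0,"tz":-25,"jaw":76},{"rx":0,"ry":0,"rz":0,"tx":0,"ty":0,"tz":-35,"jaw":76},{"rx":0,"ry":0,"rz":5.8,"tx":0,"ty":0,"tz":-20,"jaw":76},{"rx":0,"ry":0,"rz":5.8,"tx":0,"ty":0,"tz":0,"jaw":76},{"rx":0,"ry":0,"rz":5.7,"tx":0,"ty":0,"tz":0,"jaw":76},{"rx":0,"ry":0,"rz":0,"tx":0,"ty":0,"tz":0,"jaw":76},{"rx":0,"ry":0,"rz":0,"tx":0,"ty":0,"tz":0,"jaw":76}]' 15; python3 go.py 477.8 300.5 85 165.9
```

```text
time_s: 12.2
tool_pos: [0.4803, -0.2539, 0.1185]
tool_rot: [180.0, 0.0, 166.0]
force: [-0.4, 1.0, -1.2]
grip_width: 0.076
t 12.2 pos [ 480.3 -253.9  118.5] rot [1.7999e+02 2.0000e-02 1.6602e+02] grip 76.0 F [-0.4  1.  -1.2]
shift in current tool axes [136.3 537.4  33.5] in goal axes [137.5 537.1  33.5]
rotvec [0.01 0.02 0.12]
```

```bash
python3 -m pendant '[{"rx":0,"ry":0,"rz":0,"tx":4.5,"ty":18,"tz":0,"jaw":76},{"rx":0,"ry":0,"rz":0,"tx":9,"ty":35.5,"tz":0,"jaw":76},{"rx":0,"ry":0,"rz":0,"tx":9,"ty":35.5,"tz":0,"jaw":76},{"rx":0,"ry":0,"rz":0,"tx":9,"ty":35.5,"tz":0,"jaw":76},{"rx":0,"ry":0,"rz":0,"tx":9,"ty":35.5,"tz":0,"jaw":76},{"rx":0,"ry":0,"rz":0,"tx":9,"ty":35.5,"tz":0,"jaw":76},{"rx":0,"ry":0,"rz":0,"tx":9,"ty":35.5,"tz":0,"jaw":76},{"rx":0,"ry":0,"rz":0,"tx":9,"ty":35.5,"tz":0,"jaw":76},{"rx":0,"ry":0,"rz":0,"tx":9,"ty":35.5,"tz":0,"jaw":76},{"rx":0,"ry":0,"rz":0,"tx":9,"ty":35.5,"tz":0,"jaw":76},{"rx":0,"ry":0,"rz":0,"tx":9,"ty":35.5,"tz":0,"jaw":76},{"rx":0,"ry":0,"rz":0,"tx":9,"ty":35.5,"tz":0,"jaw":76},{"rx":0,"ry":0,"rz":0,"tx":9,"ty":35.5,"tz":0,"jaw":76},{"rx":0,"ry":0,"rz":0,"tx":9,"ty":35.5,"tz":0,"jaw":76},{"rx":0,"ry":0,"rz":0,"tx":9,"ty":35.5,"tz":0,"jaw":76},{"rx":0,"ry":0,"rz":0,"tx":4.5,"ty":18,"tz":10,"jaw":76},{"rx":0,"ry":0,"rz":0,"tx":2,"ty":4,"tz":14,"jaw":76},{"rx":0,"ry":0,"rz":0,"tx":0,"ty":0,"tz":10,"jaw":76},{"rx":0,"ry":0,"rz":0,"tx":0,"ty":0,"tz":0,"jaw":76},{"rx":0,"ry":0,"rz":0,"tx":0,"ty":0,"tz":0,"jaw":76}]' 15; python3 go.py 477.8 300.5 22 165.9; python3 chk.py 335 185 pics/c6.png 480.9,-253.8,37,27 480.9,-253.8,10,32 564.7,-248.9,10,32
```

```text
time_s: 13.87
tool_pos: [0.4785, 0.2984, 0.0834]
tool_rot: [-179.9, -0.0, 165.8]
force: [1.2, -0.4, 0.7]
grip_width: 0.076
t 13.87 pos [478.5 298.4  83.4] rot [-1.7987e+02 -5.0000e-02  1.6583e+02] grip 76.0 F [ 1.2 -0.4  0.7]
shift in current tool axes [ 1.1  2.  61.4] in goal axes [ 1.1  1.8 61.4]
rotvec [-0.13 -0.05 -0.07]
```

View pics/c6.png

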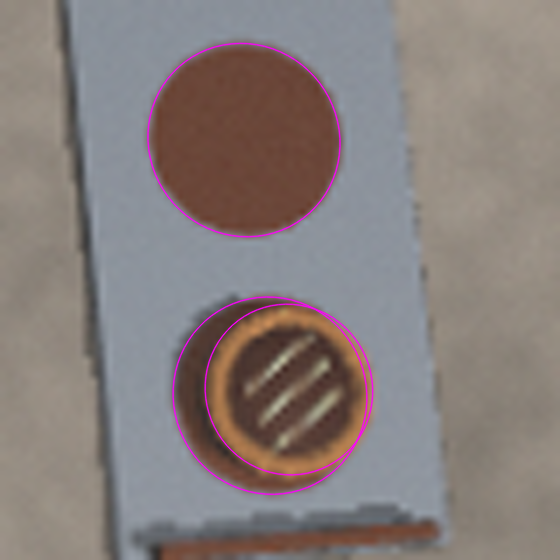

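The old chocolate tart is centred on its front disc: its rim matches the predicted circle at crop (286,390), and the back disc is clear. Both old tarts are done. Next I'll grasp the fresh custard tart.

```bash
python3 -m pendant '[{"rx":0,"ry":0,"rz":0,"tx":1,"ty":1.5,"tz":15,"jaw":76},{"rx":0,"ry":0,"rz":0,"tx":0,"ty":0,"tz":20,"jaw":76},{"rx":0,"ry":0,"rz":0,"tx":0,"ty":0,"tz":16,"jaw":76},{"rx":0,"ry":0,"rz":0,"tx":0,"ty":0,"tz":9,"jaw":76},{"rx":0,"ry":0,"rz":0,"tx":0,"ty":0,"tz":0,"jaw":70},{"rx":0,"ry":0,"rz":0,"tx":0,"ty":0,"tz":0,"jaw":64},{"rx":0,"ry":0,"rz":0,"tx":0,"ty":0,"tz":0,"jaw":58},{"rx":0,"ry":0,"rz":0,"tx":0,"ty":0,"tz":0,"jaw":52},{"rx":0,"ry":0,"rz":0,"tx":0,"ty":0,"tz":0,"jaw":45},{"rx":0,"ry":0,"rz":0,"tx":0,"ty":0,"tz":0,"jaw":45},{"rx":0,"ry":0,"rz":0,"tx":0,"ty":0,"tz":0,"jaw":45}]' 15; python3 go.py 477.8 300.5 112 165.9
```

```text
time_s: 14.83
tool_pos: [0.4787, 0.3024, 0.0253]
tool_rot: [179.9, 0.1, 165.9]
force: [-0.5, -1.2, 6.5]
grip_width: 0.0537
t 14.83 pos [478.7 302.4  25.3] rot [1.7992e+02 7.0000e-02 1.6586e+02] grip 53.7 F [-0.5 -1.2  6.5]
shift in current tool axes [  0.4  -1.9 -86.7] in goal axes [  0.5  -2.  -86.7]
rotvec [ 0.08  0.07 -0.04]
```

```bash
python3 -m pendant '[{"rx":0,"ry":0,"rz":0,"tx":0,"ty":0,"tz":-5,"jaw":45},{"rx":0,"ry":0,"rz":0,"tx":0,"ty":0,"tz":-15,"jaw":45},{"rx":0,"ry":0,"rz":0,"tx":0,"ty":0,"tz":-25,"jaw":45},{"rx":0,"ry":0,"rz":0,"tx":0,"ty":0,"tz":-25,"jaw":45},{"rx":0,"ry":0,"rz":0,"tx":0,"ty":0,"tz":-15,"jaw":45},{"rx":0,"ry":0,"rz":0,"tx":0,"ty":0,"tz":-5,"jaw":45},{"rx":0,"ry":0,"rz":0,"tx":0,"ty":0,"tz":0,"jaw":45},{"rx":0,"ry":0,"rz":0,"tx":0,"ty":0,"tz":0,"jaw":45}]' 15; python3 go.py 566.2 -14.9 62 165.9
```

```text
time_s: 15.5
tool_pos: [0.4774, 0.3017, 0.1134]
tool_rot: [-180.0, -0.0, 165.9]
force: [-0.6, 1.1, -1.6]
grip_width: 0.0535
t 15.5 pos [477.4 301.7 113.4] rot [-1.7996e+02 -5.0000e-02  1.6587e+02] grip 53.5 F [-0.6  1.1 -1.6]
shift in current tool axes [-163.5 -285.3   51.4] in goal axes [-163.3 -285.4   51.4]
rotvec [-0.04 -0.05 -0.03]
```

```bash
python3 -m pendant '[{"rx":0,"ry":0,"rz":0,"tx":-7,"ty":-12,"tz":0,"jaw":45},{"rx":0,"ry":0,"rz":0,"tx":-15,"ty":-26,"tz":0,"jaw":45},{"rx":0,"ry":0,"rz":0,"tx":-15,"ty":-26,"tz":0,"jaw":45},{"rx":0,"ry":0,"rz":0,"tx":-15,"ty":-26,"tz":0,"jaw":45},{"rx":0,"ry":0,"rz":0,"tx":-15,"ty":-26,"tz":0,"jaw":45},{"rx":0,"ry":0,"rz":0,"tx":-15,"ty":-26,"tz":0,"jaw":45},{"rx":0,"ry":0,"rz":0,"tx":-15,"ty":-26,"tz":0,"jaw":45},{"rx":0,"ry":0,"rz":0,"tx":-15,"ty":-26,"tz":0,"jaw":45},{"rx":0,"ry":0,"rz":0,"tx":-15,"ty":-26,"tz":0,"jaw":45},{"rx":0,"ry":0,"rz":0,"tx":-15,"ty":-26,"tz":0,"jaw":45},{"rx":0,"ry":0,"rz":0,"tx":-15,"ty":-26,"tz":0,"jaw":45},{"rx":0,"ry":0,"rz":0,"tx":-6,"ty":-13,"tz":0,"jaw":45},{"rx":0,"ry":0,"rz":0,"tx":0,"ty":0,"tz":15,"jaw":45},{"rx":0,"ry":0,"rz":0,"tx":0,"ty":0,"tz":20,"jaw":45},{"rx":0,"ry":0,"rz":0,"tx":0,"ty":0,"tz":10,"jaw":45},{"rx":0,"ry":0,"rz":0,"tx":0,"ty":0,"tz":0,"jaw":45},{"rx":0,"ry":0,"rz":0,"tx":0,"ty":0,"tz":0,"jaw":45},{"rx":0,"ry":0,"rz":0,"tx":0,"ty":0,"tz":0,"jaw":45}]' 15; python3 go.py 566.2 -14.9 32.5 165.9
python3 - <<'E'
from h import *
crop(cam("scene"),220,130,110,90,7,"pics/s7.png")
E
```

```text
time_s: 17.0
tool_pos: [0.5667, -0.0144, 0.0695]
tool_rot: [-180.0, 0.0, 165.9]
force: [0.3, -0.0, -0.3]
grip_width: 0.0535
t 17.0 pos [566.7 -14.4  69.5] rot [-1.7999e+02  2.0000e-02  1.6587e+02] grip 53.5 F [ 0.3 -0.  -0.3]
shift in current tool axes [ 0.3 -0.6 37. ] in goal axes [ 0.3 -0.6 37. ]
rotvec [-0.01  0.02 -0.03]
```

View pics/s7.png

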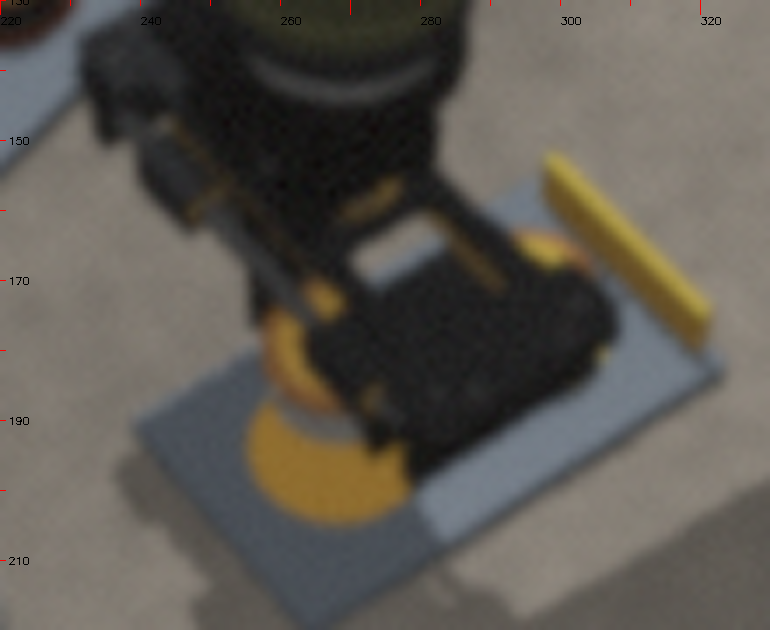

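The fresh custard tart is in the jaws above the back disc (around 265,183). The front tart is undisturbed. Lowering.

```bash
python3 -m pendant '[{"rx":0,"ry":0,"rz":0,"tx":0.2,"ty":-0.5,"tz":12,"jaw":45},{"rx":0,"ry":0,"rz":0,"tx":0,"ty":0,"tz":12,"jaw":45},{"rx":0,"ry":0,"rz":0,"tx":0,"ty":0,"tz":8,"jaw":45},{"rx":0,"ry":0,"rz":0,"tx":0,"ty":0,"tz":4,"jaw":45},{"rx":0,"ry":0,"rz":0,"tx":0,"ty":0,"tz":1,"jaw":45},{"rx":0,"ry":0,"rz":0,"tx":0,"ty":0,"tz":0,"jaw":45},{"rx":0,"ry":0,"rz":0,"tx":0,"ty":0,"tz":0,"jaw":45},{"rx":0,"ry":0,"rz":0,"tx":0,"ty":0,"tz":0,"jaw":45}]' 15; python3 go.py 566.2 -14.9 31.3 165.9
```

```text
time_s: 17.72
tool_pos: [0.5664, -0.0147, 0.0322]
tool_rot: [180.0, 0.0, 165.9]
force: [0.2, -0.0, -0.6]
grip_width: 0.0534
t 17.72 pos [566.4 -14.7  32.2] rot [1.7999e+02 3.0000e-02 1.6586e+02] grip 53.4 F [ 0.2 -0.  -0.6]
shift in current tool axes [ 0.1 -0.2  0.9] in goal axes [ 0.1 -0.2  0.9]
rotvec [ 0.01  0.03 -0.04]
```

```bash
python3 -m pendant '[{"rx":0,"ry":0,"rz":0,"tx":0,"ty":0,"tz":0.5,"jaw":45},{"rx":0,"ry":0,"rz":0,"tx":0,"ty":0,"tz":0.5,"jaw":45},{"rx":0,"ry":0,"rz":0,"tx":0,"ty":0,"tz":0,"jaw":45},{"rx":0,"ry":0,"rz":0,"tx":0,"ty":0,"tz":0,"jaw":45}]' 15
```

```text
time_s: 18.05
tool_pos: [0.5662, -0.0147, 0.0312]
tool_rot: [180.0, 0.0, 165.9]
force: [-0.0, 0.0, -1.2]
grip_width: 0.0536
```

```bash
python3 -m pendant '[{"rx":0,"ry":0,"rz":0,"tx":0,"ty":0,"tz":0.5,"jaw":45},{"rx":0,"ry":0,"rz":0,"tx":0,"ty":0,"tz":0.5,"jaw":45},{"rx":0,"ry":0,"rz":0,"tx":0,"ty":0,"tz":0,"jaw":45},{"rx":0,"ry":0,"rz":0,"tx":0,"ty":0,"tz":0,"jaw":45}]' 15
```

```text
time_s: 18.38
tool_pos: [0.5662, -0.0146, 0.0311]
tool_rot: [180.0, -0.0, 165.9]
force: [-2.3, 0.4, 5.6]
grip_width: 0.0539
```

```bash
python3 -m pendant '[{"rx":0,"ry":0,"rz":0,"tx":0,"ty":0,"tz":0,"jaw":56},{"rx":0,"ry":0,"rz":0,"tx":0,"ty":0,"tz":0,"jaw":65},{"rx":0,"ry":0,"rz":0,"tx":0,"ty":0,"tz":0,"jaw":76},{"rx":0,"ry":0,"rz":0,"tx":0,"ty":0,"tz":0,"jaw":76},{"rx":0,"ry":0,"rz":0,"tx":0,"ty":0,"tz":-10,"jaw":76},{"rx":0,"ry":0,"rz":0,"tx":0,"ty":0,"tz":-25,"jaw":76},{"rx":0,"ry":0,"rz":0,"tx":0,"ty":0,"tz":-35,"jaw":76},{"rx":0,"ry":0,"rz":0,"tx":0,"ty":0,"tz":-20,"jaw":76},{"rx":0,"ry":0,"rz":0,"tx":0,"ty":0,"tz":0,"jaw":76},{"rx":0,"ry":0,"rz":0,"tx":0,"ty":0,"tz":0,"jaw":76}]' 15; python3 go.py 580.2 213.6 85 165.9
```

```text
time_s: 19.22
tool_pos: [0.5673, -0.0147, 0.1221]
tool_rot: [179.9, 0.2, 165.9]
force: [-0.1, -1.0, -0.7]
grip_width: 0.0762
t 19.22 pos [567.3 -14.7 122.1] rot [179.91   0.19 165.86] grip 76.2 F [-0.1 -1.  -0.7]
shift in current tool axes [ 43.3 224.5  37.3] in goal axes [ 43.1 224.5  37.1]
rotvec [ 0.09  0.19 -0.04]
```

```bash
python3 -m pendant '[{"rx":0,"ry":0,"rz":0,"tx":3,"ty":12,"tz":0,"jaw":76},{"rx":0,"ry":0,"rz":0,"tx":5,"ty":27,"tz":0,"jaw":76},{"rx":0,"ry":0,"rz":0,"tx":5,"ty":27,"tz":0,"jaw":76},{"rx":0,"ry":0,"rz":0,"tx":5,"ty":27,"tz":0,"jaw":76},{"rx":0,"ry":0,"rz":0,"tx":5,"ty":27,"tz":0,"jaw":76},{"rx":0,"ry":0,"rz":0,"tx":5,"ty":27,"tz":0,"jaw":76},{"rx":0,"ry":0,"rz":0,"tx":5,"ty":27,"tz":0,"jaw":76},{"rx":0,"ry":0,"rz":0,"tx":5,"ty":27,"tz":5,"jaw":76},{"rx":0,"ry":0,"rz":0,"tx":4,"ty":16,"tz":10,"jaw":76},{"rx":0,"ry":0,"rz":0,"tx":0,"ty":8,"tz":12,"jaw":76},{"rx":0,"ry":0,"rz":0,"tx":0,"ty":0,"tz":10,"jaw":76},{"rx":0,"ry":0,"rz":0,"tx":0,"ty":0,"tz":0,"jaw":76},{"rx":0,"ry":0,"rz":0,"tx":0,"ty":0,"tz":0,"jaw":76},{"rx":0,"ry":0,"rz":0,"tx":0,"ty":0,"tz":0,"jaw":76}]' 15; python3 go.py 580.2 213.6 24 165.9
python3 chk.py 225 185 pics/c8.png 484.7,5.8,37,27 566.2,-14.9,10,32 566.2,-14.9,37,27
```

```text
time_s: 20.38
tool_pos: [0.5808, 0.2113, 0.0831]
tool_rot: [-179.9, 0.0, 165.7]
force: [0.4, -0.1, -0.6]
grip_width: 0.0757
t 20.38 pos [580.8 211.3  83.1] rot [-1.7994e+02  1.0000e-02  1.6568e+02] grip 75.7 F [ 0.4 -0.1 -0.6]
shift in current tool axes [ 1.2  2.1 59.1] in goal axes [ 1.2  2.1 59.1]
rotvec [-0.06  0.01 -0.22]
```

View pics/c8.png

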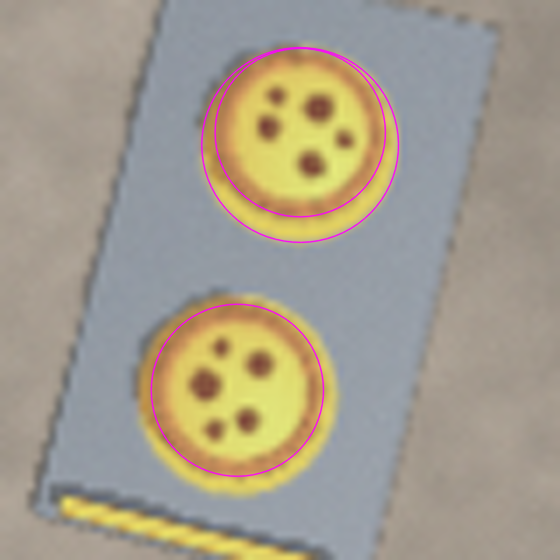

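Both custard tarts sit on their discs, and their rims match the predicted circles. Next is the fresh chocolate tart.

```bash
python3 -m pendant '[{"rx":0,"ry":0,"rz":0,"tx":1,"ty":1.7,"tz":15,"jaw":76},{"rx":0,"ry":0,"rz":0,"tx":0,"ty":0,"tz":20,"jaw":76},{"rx":0,"ry":0,"rz":0,"tx":0,"ty":0,"tz":16,"jaw":76},{"rx":0,"ry":0,"rz":0,"tx":0,"ty":0,"tz":7,"jaw":76},{"rx":0,"ry":0,"rz":0,"tx":0,"ty":0,"tz":0,"jaw":70},{"rx":0,"ry":0,"rz":0,"tx":0,"ty":0,"tz":0,"jaw":64},{"rx":0,"ry":0,"rz":0,"tx":0,"ty":0,"tz":0,"jaw":58},{"rx":0,"ry":0,"rz":0,"tx":0,"ty":0,"tz":0,"jaw":52},{"rx":0,"ry":0,"rz":0,"tx":0,"ty":0,"tz":0,"jaw":45},{"rx":0,"ry":0,"rz":0,"tx":0,"ty":0,"tz":0,"jaw":45},{"rx":0,"ry":0,"rz":0,"tx":0,"ty":0,"tz":0,"jaw":45}]' 15; python3 go.py 580.2 213.6 24 165.9
```

```text
time_s: 21.35
tool_pos: [0.5807, 0.2158, 0.0264]
tool_rot: [179.9, 0.1, 165.9]
force: [-0.2, -0.4, 5.2]
grip_width: 0.0537
t 21.35 pos [580.7 215.8  26.4] rot [1.7993e+02 9.0000e-02 1.6585e+02] grip 53.7 F [-0.2 -0.4  5.2]
shift in current tool axes [-0.1 -2.3  2.4] in goal axes [-0.1 -2.3  2.4]
rotvec [ 0.07  0.09 -0.04]
```

```bash
python3 -m pendant '[{"rx":0,"ry":0,"rz":0,"tx":0,"ty":0,"tz":-5,"jaw":45},{"rx":0,"ry":0,"rz":0,"tx":0,"ty":0,"tz":-15,"jaw":45},{"rx":0,"ry":0,"rz":0,"tx":0,"ty":0,"tz":-25,"jaw":45},{"rx":0,"ry":0,"rz":0,"tx":0,"ty":0,"tz":-25,"jaw":45},{"rx":0,"ry":0,"rz":0,"tx":0,"ty":0,"tz":-15,"jaw":45},{"rx":0,"ry":0,"rz":-5.8,"tx":0,"ty":0,"tz":-5,"jaw":45},{"rx":0,"ry":0,"rz":-5.8,"tx":0,"ty":0,"tz":0,"jaw":45},{"rx":0,"ry":0,"rz":-5.7,"tx":0,"ty":0,"tz":0,"jaw":45},{"rx":0,"ry":0,"rz":0,"tx":0,"ty":0,"tz":0,"jaw":45},{"rx":0,"ry":0,"rz":0,"tx":0,"ty":0,"tz":0,"jaw":45}]' 15; python3 go.py 564.7 -248.9 70 183.2
```

```text
time_s: 22.18
tool_pos: [0.5795, 0.2156, 0.1149]
tool_rot: [180.0, -0.0, -177.0]
force: [-0.5, 1.4, -0.3]
grip_width: 0.0532
t 22.18 pos [579.5 215.6 114.9] rot [ 1.80e+02 -4.00e-02 -1.77e+02] grip 53.2 F [-0.5  1.4 -0.3]
shift in current tool axes [  39.  -463.1   44.9] in goal axes [  40.7 -463.    44.9]
rotvec [ 0.   -0.04 -0.2 ]
```

```bash
python3 -m pendant '[{"rx":0,"ry":0,"rz":0,"tx":1.5,"ty":-15,"tz":0,"jaw":45},{"rx":0,"ry":0,"rz":0,"tx":2.7,"ty":-31,"tz":0,"jaw":45},{"rx":0,"ry":0,"rz":0,"tx":2.7,"ty":-31,"tz":0,"jaw":45},{"rx":0,"ry":0,"rz":0,"tx":2.7,"ty":-31,"tz":0,"jaw":45},{"rx":0,"ry":0,"rz":0,"tx":2.7,"ty":-31,"tz":0,"jaw":45},{"rx":0,"ry":0,"rz":0,"tx":2.7,"ty":-31,"tz":0,"jaw":45},{"rx":0,"ry":0,"rz":0,"tx":2.7,"ty":-31,"tz":0,"jaw":45},{"rx":0,"ry":0,"rz":0,"tx":2.7,"ty":-31,"tz":0,"jaw":45},{"rx":0,"ry":0,"rz":0,"tx":2.7,"ty":-31,"tz":0,"jaw":45},{"rx":0,"ry":0,"rz":0,"tx":2.7,"ty":-31,"tz":0,"jaw":45},{"rx":0,"ry":0,"rz":0,"tx":2.7,"ty":-31,"tz":0,"jaw":45},{"rx":0,"ry":0,"rz":0,"tx":2.7,"ty":-31,"tz":0,"jaw":45},{"rx":0,"ry":0,"rz":0,"tx":2.7,"ty":-31,"tz":0,"jaw":45},{"rx":0,"ry":0,"rz":0,"tx":2.7,"ty":-31,"tz":0,"jaw":45},{"rx":0,"ry":0,"rz":0,"tx":2.7,"ty":-31,"tz":0,"jaw":45},{"rx":0,"ry":0,"rz":0,"tx":1.4,"ty":-14,"tz":0,"jaw":45},{"rx":0,"ry":0,"rz":0,"tx":0,"ty":0,"tz":15,"jaw":45},{"rx":0,"ry":0,"rz":0,"tx":0,"ty":0,"tz":20,"jaw":45},{"rx":0,"ry":0,"rz":0,"tx":0,"ty":0,"tz":10,"jaw":45},{"rx":0,"ry":0,"rz":0,"tx":0,"ty":0,"tz":0,"jaw":45}]' 15;  python3 -m pendant '[{"rx":0,"ry":0,"rz":0,"tx":0,"ty":0,"tz":0,"jaw":45},{"rx":0,"ry":0,"rz":0,"tx":0,"ty":0,"tz":0,"jaw":45},{"rx":0,"ry":0,"rz":0,"tx":0,"ty":0,"tz":0,"jaw":45}]' ; python3 go.py 564.9 -248.9 33.5 183.2
```

```text
time_s: 23.85
tool_pos: [0.562, -0.2486, 0.0673]
tool_rot: [179.9, -0.3, -176.9]
force: [-0.9, 1.5, -0.5]
grip_width: 0.0535
time_s: 24.1
tool_pos: [0.5654, -0.2491, 0.0713]
tool_rot: [-180.0, 0.1, -176.8]
force: [-0.6, 0.5, -0.5]
grip_width: 0.054
t 24.1 pos [ 565.4 -249.1   71.3] rot [-1.7996e+02  1.0000e-01 -1.7683e+02] grip 54.0 F [-0.6  0.5 -0.5]
shift in current tool axes [ 0.6  0.2 37.8] in goal axes [ 0.5  0.2 37.8]
rotvec [-0.04  0.1  -0.03]
```

```bash
python3 -m pendant '[{"rx":0,"ry":0,"rz":0,"tx":0.3,"ty":0,"tz":12,"jaw":45},{"rx":0,"ry":0,"rz":0,"tx":0,"ty":0,"tz":12,"jaw":45},{"rx":0,"ry":0,"rz":0,"tx":0,"ty":0,"tz":8,"jaw":45},{"rx":0,"ry":0,"rz":0,"tx":0,"ty":0,"tz":4,"jaw":45},{"rx":0,"ry":0,"rz":0,"tx":0,"ty":0,"tz":1,"jaw":45},{"rx":0,"ry":0,"rz":0,"tx":0,"ty":0,"tz":0,"jaw":45},{"rx":0,"ry":0,"rz":0,"tx":0,"ty":0,"tz":0,"jaw":45},{"rx":0,"ry":0,"rz":0,"tx":0,"ty":0,"tz":0,"jaw":45}]' 15; python3 go.py 564.9 -248.9 32 183.2
```

```text
time_s: 24.77
tool_pos: [0.5645, -0.249, 0.033]
tool_rot: [-180.0, 0.0, -176.8]
force: [-0.1, 0.4, 0.5]
grip_width: 0.0538
t 24.77 pos [ 564.5 -249.    33. ] rot [-1.7998e+02  2.0000e-02 -1.7684e+02] grip 53.8 F [-0.1  0.4  0.5]
shift in current tool axes [-0.4  0.1  1. ] in goal axes [-0.4  0.1  1. ]
rotvec [-0.02  0.02 -0.04]
```

```bash
python3 -m pendant '[{"rx":0,"ry":0,"rz":0,"tx":0,"ty":0,"tz":0.5,"jaw":45},{"rx":0,"ry":0,"rz":0,"tx":0,"ty":0,"tz":0.5,"jaw":45},{"rx":0,"ry":0,"rz":0,"tx":0,"ty":0,"tz":0,"jaw":45},{"rx":0,"ry":0,"rz":0,"tx":0,"ty":0,"tz":0,"jaw":45}]' 15
```

```text
time_s: 25.1
tool_pos: [0.5645, -0.2489, 0.0322]
tool_rot: [-180.0, 0.0, -176.8]
force: [0.8, 0.4, 0.8]
grip_width: 0.0535
```

```bash
python3 -m pendant '[{"rx":0,"ry":0,"rz":0,"tx":0,"ty":0,"tz":0.5,"jaw":45},{"rx":0,"ry":0,"rz":0,"tx":0,"ty":0,"tz":0.3,"jaw":45},{"rx":0,"ry":0,"rz":0,"tx":0,"ty":0,"tz":0,"jaw":45},{"rx":0,"ry":0,"rz":0,"tx":0,"ty":0,"tz":0,"jaw":45}]' 15
```

```text
time_s: 25.43
tool_pos: [0.5646, -0.249, 0.0322]
tool_rot: [180.0, 0.0, -176.8]
force: [-1.7, 0.1, 4.3]
grip_width: 0.0537
```

Contact. I'll release, rise, and move off to the left (+y) so the camera can see.

```bash
python3 -m pendant '[{"rx":0,"ry":0,"rz":0,"tx":0,"ty":0,"tz":0,"jaw":56},{"rx":0,"ry":0,"rz":0,"tx":0,"ty":0,"tz":0,"jaw":65},{"rx":0,"ry":0,"rz":0,"tx":0,"ty":0,"tz":0,"jaw":76},{"rx":0,"ry":0,"rz":0,"tx":0,"ty":0,"tz":0,"jaw":76},{"rx":0,"ry":0,"rz":0,"tx":0,"ty":0,"tz":-10,"jaw":76},{"rx":0,"ry":0,"rz":0,"tx":0,"ty":0,"tz":-25,"jaw":76},{"rx":0,"ry":0,"rz":0,"tx":0,"ty":0,"tz":-35,"jaw":76},{"rx":0,"ry":0,"rz":0,"tx":0,"ty":0,"tz":-35,"jaw":76},{"rx":0,"ry":0,"rz":0,"tx":0,"ty":-20,"tz":-20,"jaw":76},{"rx":0,"ry":0,"rz":0,"tx":0,"ty":-30,"tz":0,"jaw":76},{"rx":0,"ry":0,"rz":0,"tx":0,"ty":-30,"tz":0,"jaw":76},{"rx":0,"ry":0,"rz":0,"tx":0,"ty":-30,"tz":0,"jaw":76},{"rx":0,"ry":0,"rz":0,"tx":0,"ty":-30,"tz":0,"jaw":76},{"rx":0,"ry":0,"rz":0,"tx":0,"ty":-20,"tz":0,"jaw":76},{"rx":0,"ry":0,"rz":0,"tx":0,"ty":-10,"tz":0,"jaw":76},{"rx":0,"ry":0,"rz":0,"tx":0,"ty":0,"tz":0,"jaw":76},{"rx":0,"ry":0,"rz":0,"tx":0,"ty":0,"tz":0,"jaw":76}]' 15
python3 chk.py 335 185 pics/c9.png 480.9,-253.8,37,27 564.7,-248.9,37,27 564.7,-248.9,10,32
python3 - <<'E'
from h import *
for n in("top","scene"): cv2.imwrite(f"pics/{n}9.png",cv2.resize(cam(n)["img"][:,:,::-1],(768,576),interpolation=cv2.INTER_CUBIC))
E
```

```text
time_s: 26.85
tool_pos: [0.5738, -0.418, 0.1564]
tool_rot: [179.9, -0.0, -176.9]
force: [0.6, 0.8, -0.1]
grip_width: 0.0761
```

View pics/c9.png

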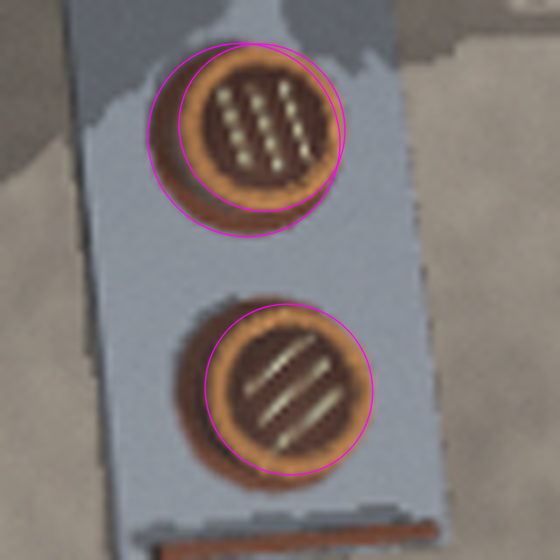

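View pics/top9.png

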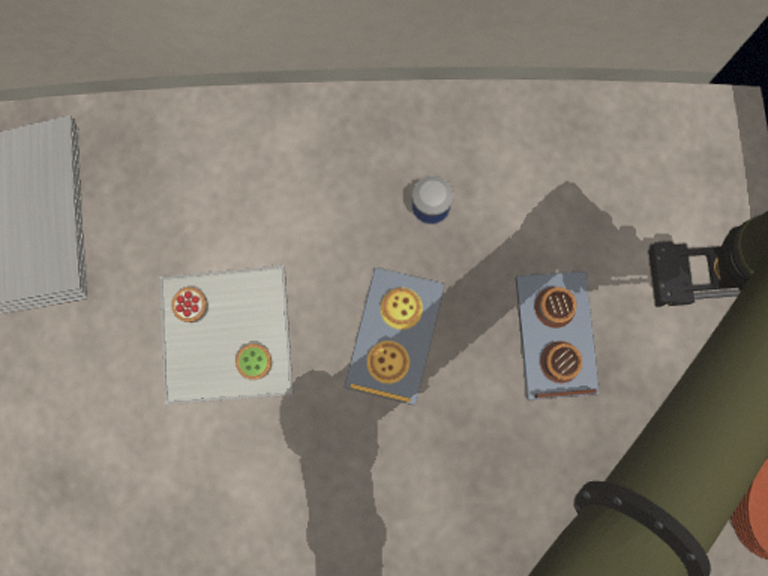

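View pics/scene9.png

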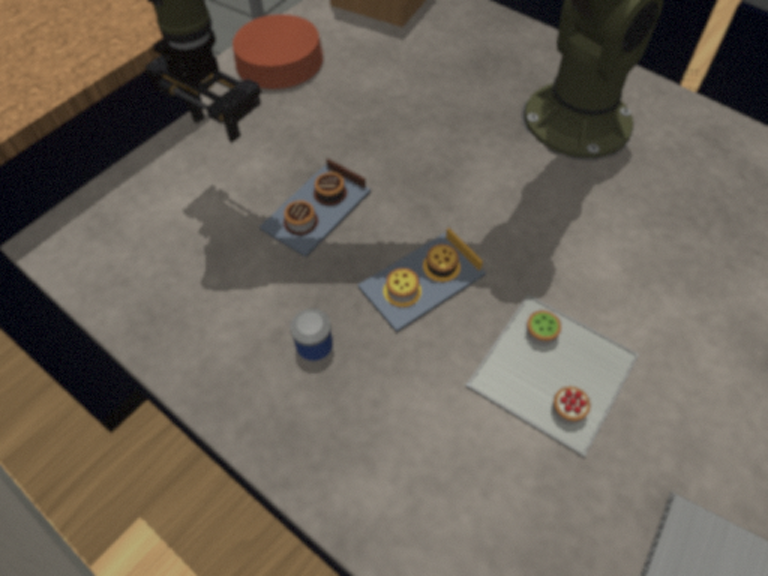

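Both views show all four tarts centred on their discs, older ones in front. The berry tart, pistachio tart and shaker sit at their original pixels, and the gripper is clear in the air. I meant to retreat left but went right, into free space.

```bash
python3 -c "
from cell import env
print(env.sign_off())"
```

```text
the job is handed in; nothing more can be done
None
```

Both boards are restocked and the job is handed in, at about 27 s of the 96 s allowed.

- **Order:** I moved the old custard tart and then the old chocolate tart onto the front places of their boards. Only after that did I bring the fresh custard and fresh chocolate tarts from the sheet to the back places behind them.
- **Setting down:** I lowered each tart until the wrist showed light contact (about 4–8 N), then opened the jaws slowly.
- **Last checks:** In the top view, all four tart rims lie within roughly 1–1.5 mm of the predicted disc centres. All four look upright in both camera views. The berry tart, pistachio tart and shaker are at their original pixel positions, and the gripper is in the air clear of everything.
- **What differed:**
  - My first move command was refused because of its format, and nothing moved.
  - On the sheet grasps the tool stopped about 2 mm higher than commanded, with 5–7 N upward. I corrected for this by feeling for contact when setting down.
  - The final retreat went to the right instead of the left, through free space.

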